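# Take the empty core off the mounting-tape dispenser

### The job

The cardboard core on the tape dispenser's spindle is empty. Take the hooked pick from its rest and with its hook, not the fingers, pull the sprung clip out of the spindle's groove and off the core; it may lie on the bench or dispenser where it falls. Then put the pick back on its rest the way it lay, lift the core off the spindle and leave it in the shallow plywood tray, without disturbing the other things on the bench.

Things in the scene. Friction and masses are not known exactly. Their poses are not given: they have to be found in the camera images.
- dispenser: Grey dispenser screwed to the bench. Origin: bench surface under the upright spindle's axis, z up. Base plate 12 mm thick, x from -48 to +78 mm, 90 mm wide in y, a tear bar 34 mm high across its +x end. Steel spindle 24 mm in diameter, 86 mm high; groove (16 mm diameter) at heights 67 to 75 mm. At the start the clip's eye points roughly to the dispenser's -x, towards the robot.
- groove (a point): Point on the spindle axis at the bottom of the groove, 68 mm above the bench (the height of the core's top).
- core: Empty brown cardboard core: tube 44 mm outside, 29 mm inside, 56 mm high, about 50 g, standing on the dispenser's base plate round the spindle (2.5 mm play each side). Origin: centre of its lower end; z along its axis. To come off it must rise straight up by more than 75 mm, over the spindle's head.
- core_center (a point): Middle of the core, on its axis 28 mm above its lower end.
- clip: Dark steel sprung clip, 5 mm thick, flat on the core's top, forked round the groove. Origin: underside, on the spindle axis while seated. Sprung jaws reach to x = +22 mm; it is 32 mm wide; a tail to -x ends in a pull eye. Pulled along its -x with about 8 to 10 N it snaps off after some 8 mm, is clear of the spindle after 20, then tips over the core's edge and falls beside or against it.
- clip_eye (a point): Centre of the clip's pull eye (mid-thickness), a square through hole 15 mm along x by 14 mm across, 31.5 mm from the clip's origin on its -x side and outside the core, so a hook can pass right down through it. The bar at its outer end is 4 mm wide (39 to 43 mm from the clip's origin).
- pick: Hooked pick, 70 g: wooden handle 14 x 14 x 100 mm; a steel rod 6 mm thick leaves its +x end, bends down 90 degrees at x = 85 mm and ends 32 mm below the handle's axis. Origin: centre of the handle; x towards the hook, z up (hook to -z). Starts level on its rest, hook down, handle axis 47 mm above the bench; take it across the handle's middle (14 mm in y), between the uprights.
- pick_tip (a point): Lowest end of the pick's hook: x = 85, y = 0, z = -32 mm in the pick's frame.
- rest: Dark wooden brush rest, fixed: base 95 x 55 x 8 mm, two notched uprights 10 mm thick at x = -36 and +36 mm, 62 mm free between them. Notches 24 mm wide in y, floors 40 mm and prong tops 56 mm above the bench. Origin: centre of its underside; the pick lies along its x, hook beyond the +x end.
- rest_cradle (a point): Where the centre of the pick's handle lies when it is on the rest: 47 mm above the bench over the rest's origin.
- tray: Shallow open plywood tray, fixed, 160 (x) x 120 (y) x 40 mm high, walls and floor 6 mm, empty. Origin: centre of its underside.
- inkstone: Bystander: slate ink stone 100 x 80 x 22 mm; origin centre of underside.
- paperweight: Bystander: dark wooden bar 30 x 160 x 22 mm with a brass stud 32 mm high; origin centre of underside.
- seal: Bystander: upright stone seal 30 x 30 x 68 mm; origin centre of underside.
- cup: Bystander: white tea cup 72 mm wide, 55 mm high; origin centre of underside.
Mind the look-alikes: they are no part of the job. Of the things like the clip, leave any that is green or red; of the rest the larger one is meant.

How it is judged:
By the outcome, as a careful person would: the job done as asked, in the order asked, and still so for the second after the job is handed in, with the robot touching nothing.
It also fails if it takes over 62 s, if anything falls off the work surface, if the arm or the gripper's body presses on something with over 40 N, if the wrist force passes 120 N, or if a joint passes its speed limit or range.

### The arm

A 6-joint arm with a two-finger parallel gripper is mounted at the origin on the work surface. World frame = base frame: x ahead of the robot, y to its left, z up, the work surface at z = 0. Lengths are in m, angles in rad, forces in N, time in s.
With the tool pointing down it reaches from about 0.275 to 0.725 m from the base axis. Payload 5.6 kg.
Tool frame: the origin (TCP) lies midway between the tips of the shut fingers; the grasp point (between the pads) lies 19 mm behind it; z points along the fingers, y is the line along which they close (so a half turn about z gives the same grasp; the last joint's range is limited). The gripper opens to 85 mm and grips with 20 to 120 N. Pads are 22 mm wide; open, the fingers measure 114 mm over their backs; the gripper's body (76 mm by 85 mm) begins 54 mm behind the grasp point. The pads swing forward as they close: fully open they stand 13 mm farther back than shut.
Start: joints at [-0.988, 0.255, 0.108, 0, -1.424, -0.285], TCP at [0.161, -0.526, 0.231] pointing down, gripper open.
Joint ranges: [-2.95, 2.95], [-1.21, 1.97], [-1.09, 1.5], [-2.87, 1.71], [-2.94, -0.07], [-3.05, 3.05]. Speed limits (rad/s): [2.57, 2.57, 3.14, 3.14, 3.14, 3.14].

### API

Orientations are given as a unit quaternion [x, y, z, w].
In Python, from station import arm gives the robot as it stands. The module is installed in compiled form; this text tells all that it offers.
- The arm moves only by the tool servo_tool, never from a script. Its argument "series" is a list of rows, each a list of 7 numbers: the turn, a rotation vector about the tool's x, y, z in degrees, then the shift along the tool's x, y, z in mm, then the finger opening in mm, from 0 to 85.4. In form: [[rx, ry, rz, dx, dy, dz, fingers], ...]. A call has 1 to 20 rows; each row is the pose to reach, as a shift and turn from the pose commanded when the call began, along the tool's axes at that moment; what a row does not reach only later rows make up. A row lasts 1/12 s, in which the tool goes at most 41.7 mm and 7.16 degrees, less where a joint would pass 70% of its speed; a pose out of reach is approached as far as the arm can. A call with a gripper value outside its range is refused whole. The fingers move at their own pace and stop on an object; "newtons" is the grip in N (left out, the last holds). Time passes only in rows, so rows that repeat a pose let the fingers close. It gives the time, the measured TCP pose, the force, the opening and the grip force at its end, in the units of the state.
- arm.get_state(): the state, without advancing time (a new reading comes with each control period).
- arm.snapshot(name): name is "scene" or "top" or "wrist"; returns a dict with "image" (420x560x3 uint8, red, green, blue), "z_map" (420x560 float32, m along the optical axis (not along the pixel's ray), 0 where there is no reading), "mtx" (3x3 intrinsics, pixels), "k1" (the pictures are not rectified: a ray, as slopes to the right and down, at radius r is drawn at 1 + k1 r^2 times it, then the intrinsics apply), "position" and "attitude" of the camera in the world; the wrist camera has in their place "hand_eye" (4x4, takes a point from camera to tool coordinates, whose origin is the TCP and whose axes are the flange's). Camera axes: x right, y up, looking along -z (the intrinsics and any distortion apply to the point x, -y, -z); pixel columns grow to the right and rows downward; lengths in m; the calibration is good to about 2 mm. A picture is of the moment at which its call begins: read the wrist's pose just before it.
- arm.job_done(): hands the job in; it is judged then, once.
The state is a dict: "time": time; "joint_positions": joint angles; "qvel": joint speeds; "joint_torque": joint torques, N m; "tool_pos": TCP position; "tcp_rot": TCP orientation; "contact_force": force on the tool from outside, world axes, zero at the start; "ft_torque": the same for the moment, N m; "finger_gap": opening from 0.0 (shut) to 1.0 (fully open); "gripper_force": force on a finger pad.
Only numpy, scipy, OpenCV 4.12 (cv2) and the standard library are available. Lean on these libraries where they do the work, as an engineer would, in place of code of your own. Each camera call takes 0.05 s, during which the arm holds its last target. There are 200 camera calls.

## Working session

There is one attempt and no reset: what is moved stays moved. The work goes in short steps, Python scripts to look and compute and a tool call to move; the robot and the scene stay as the last step left them, time stands still between calls to the robot, and variables do not carry over. Pictures are saved under pics/ and viewed, at most 10 in all, crops included, and the job is handed in when it is done.

Besides the shell and the picture viewer there is one more tool, called by a JSON object that holds its "op" and its "data", one argument or row to a line. servo_tool: Moves the arm, as the interface text tells. Its arguments: {"type":"object","properties":{"series":{"type":"array","items":{"type":"array","items":{"type":"number"}}},"newtons":{"type":"number"}},"required":["series"]}

```bash
mkdir -p pics
cat > h.py <<'E'
import numpy as np, cv2
from scipy.spatial.transform import Rotation as R
from station import arm
def snap(n):
    st=arm.get_state(); s=arm.snapshot(n)
    if n=="wrist":
        T=np.eye(4);T[:3,:3]=R.from_quat(st["tcp_rot"]).as_matrix();T[:3,3]=st["tool_pos"]
        s["T"]=T@np.array(s["hand_eye"])
    else:
        T=np.eye(4);a=np.array(s["attitude"],float)
        T[:3,:3]=a if a.shape==(3,3) else R.from_quat(a).as_matrix()
        T[:3,3]=s["position"];s["T"]=T
    return s
def rays(s,uv):
    uv=np.atleast_2d(np.array(uv,float));k=np.array(s["mtx"])
    d=cv2.undistortPoints(uv[:,None,:],k,np.array([s["k1"],0,0,0.]))[:,0]
    return np.c_[d[:,0],-d[:,1],-np.ones(len(d))]@s["T"][:3,:3].T
def plane(s,uv,z):
    d=rays(s,uv);o=s["T"][:3,3]
    return o+d*((z-o[2])/d[:,2])[:,None]
def cloud(s):
    H,W=s["z_map"].shape;u,v=np.meshgrid(np.arange(W),np.arange(H))
    d=rays(s,np.c_[u.ravel(),v.ravel()])
    return (s["T"][:3,3]+d*s["z_map"].reshape(-1,1)).reshape(H,W,3)
def save(s,f): cv2.imwrite(f,s["image"][:,:,::-1])
E
python3 - <<'E'
from h import *
import pickle
for n in("top","scene"):
    s=snap(n);save(s,f"pics/{n}0.png");pickle.dump(s,open(n+"0.pkl","wb"));print(n,s["T"].round(3),s["mtx"],s["k1"])
st=arm.get_state();print({k:np.round(v,3) for k,v in st.items()})
E
```

```text
top [[-3.000e-03  9.890e-01 -1.510e-01  4.320e-01]
 [-1.000e+00 -3.000e-03  1.000e-03  6.600e-02]
 [ 1.000e-03  1.510e-01  9.890e-01  1.113e+00]
 [ 0.000e+00  0.000e+00  0.000e+00  1.000e+00]] [[509.12562836   0.         278.25073764]
 [  0.         509.12562836 200.37541391]
 [  0.           0.           1.        ]] -0.03366446437699902
scene [[-0.661 -0.628  0.411  0.979]
 [ 0.751 -0.548  0.369  0.403]
 [-0.007  0.552  0.834  0.872]
 [ 0.     0.     0.     1.   ]] [[505.66728885   0.         272.4077148 ]
 [  0.         505.66728885 210.19451899]
 [  0.           0.           1.        ]] 0.0008638703798931189
{'time': np.float64(0.1), 'joint_positions': array([-0.988,  0.256,  0.107, -0.   , -1.424, -0.285]), 'qvel': array([ 0.   , -0.002,  0.005,  0.003,  0.   , -0.002]), 'joint_torque': array([-2.0000e-03, -3.8760e+01,  2.3847e+01,  5.3780e+00, -4.0000e-03,
       -0.0000e+00]), 'tool_pos': array([ 0.161, -0.525,  0.231]), 'tcp_rot': array([-0.148,  0.989,  0.001, -0.   ]), 'contact_force': array([ 0.812,  0.788, -0.3  ]), 'ft_torque': array([ 0.015, -0.013, -0.013]), 'gripper_force': np.float64(0.0), 'finger_gap': np.float64(0.997)}
```

View pics/top0.png

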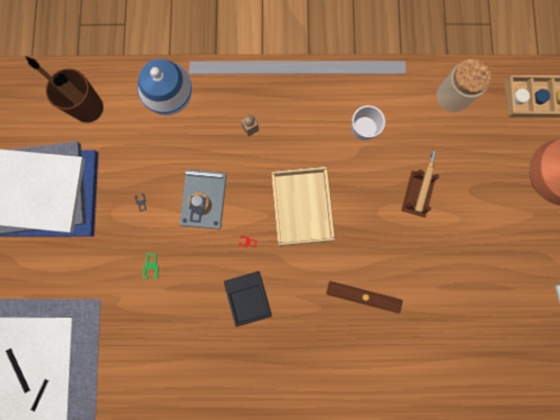

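View pics/scene0.png

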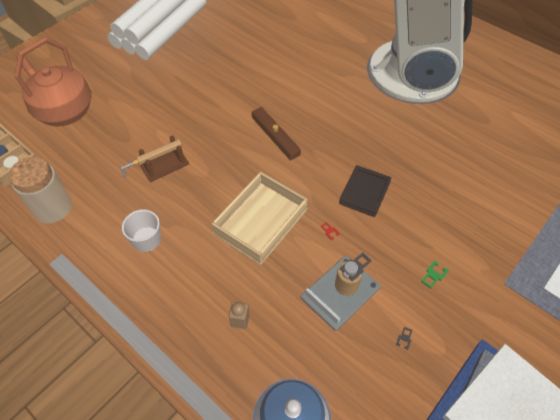

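The top view shows the dispenser at (203,200) with its clip eye pointing down-image (-x) at about (196,213). The rest and pick are at (422,190) with the hook at (433,155), the tray at (303,206), the seal at (250,124), the cup at (368,122), and the look-alike clips at (140,202), (151,266) and (248,242). The scene view agrees. Next I'll get coarse positions.

Run:
```python
from h import *
import pickle
s=pickle.load(open("top0.pkl","rb"));C=cloud(s);im=s["image"]
for n,uv in dict(spin=(197,201),clipeye=(196,213),handle=(425,187),hook=(433,155),tray=(303,206),rest=(418,192),seal=(250,120),cup=(368,122)).items(): print(n,C[uv[1],uv[0]].round(3))
w=snap("wrist");print(np.round(w["hand_eye"],4),w["mtx"],w["k1"])
# tray
g=cv2.inRange(cv2.cvtColor(im,cv2.COLOR_RGB2HSV),(12,40,150),(30,160,255))
n,l,st,c=cv2.connectedComponentsWithStats(g)
for i in range(1,n):
    if st[i,4]>200: print(st[i],c[i])
def crop(a,b,x0,x1,f,k): cv2.imwrite(f,cv2.resize(im[a:b,x0:x1,::-1],None,fx=k,fy=k,interpolation=cv2.INTER_CUBIC))
for n,lo,hi,b in(("handle",0.04,0.075,(395,450,145,220)),("core/clip",0.06,0.1,(175,235,165,235)),("traywall",.03,.06,(265,340,160,250))):
    x0,x1,y0,y1=b;P=C[y0:y1,x0:x1].reshape(-1,3);P=P[(P[:,2]>lo)&(P[:,2]<hi)]
    r=cv2.minAreaRect(P[:,:2].astype(np.float32)*1000);print(n,len(P),r,P[:,2].max())
```

```text
spin [0.588 0.23  0.09 ]
clipeye [0.57  0.241 0.036]
handle [ 0.622 -0.245  0.057]
hook [ 0.693 -0.268  0.05 ]
tray [0.589 0.011 0.004]
rest [ 0.619 -0.243  0.009]
seal [0.765 0.125 0.071]
cup [ 0.78  -0.138  0.005]
[[ 4.000e-04  9.508e-01  3.097e-01  7.990e-02]
 [ 1.000e+00 -4.000e-04 -1.000e-04  9.000e-04]
 [ 1.000e-04  3.097e-01 -9.508e-01 -1.417e-01]
 [ 0.000e+00  0.000e+00  0.000e+00  1.000e+00]] [[309.09106643   0.         281.06131903]
 [  0.         309.09106643 211.35042403]
 [  0.           0.           1.        ]] -0.06126209142447658
[     0      0    560    420 174776] [302.96418845 221.18150089]
[192   4   7  49 219] [194.62100457  33.61187215]
handle 525 ((636.74072265625, -250.166015625), (44.860382080078125, 139.41287231445312), 73.48328399658203) 0.05911442935401179
core/clip 418 ((579.0654296875, 230.08477783203125), (63.98826217651367, 42.932613372802734), 9.515374183654785) 0.09010102246671559
traywall 771 ((586.5211181640625, 12.54623794555664), (161.11614990234375, 120.4695816040039), 5.15968656539917) 0.044889325948137326
```

{"op": "servo_tool", "data": {
  "series": [
    [0,0,33.5,-529,126,31,85],
    [0,0,33.5,-529,126,31,85],
    [0,0,33.5,-529,126,31,85],
    [0,0,33.5,-529,126,31,85],
    [0,0,33.5,-529,126,31,85],
    [0,0,33.5,-529,126,31,85],
    [0,0,33.5,-529,126,31,85],
    [0,0,33.5,-529,126,31,85],
    [0,0,33.5,-529,126,31,85],
    [0,0,33.5,-529,126,31,85],
    [0,0,33.5,-529,126,31,85],
    [0,0,33.5,-529,126,31,85],
    [0,0,33.5,-529,126,31,85],
    [0,0,33.5,-529,126,31,85],
    [0,0,33.5,-529,126,31,85],
    [0,0,33.5,-529,126,31,85],
    [0,0,33.5,-529,126,31,85],
    [0,0,33.5,-529,126,31,85]
  ]
}}

```text
time: 1.65
tool_pos: [0.6294, -0.2509, 0.2007]
tcp_rot: [0.143, 0.99, -0.0, 0.0]
contact_force: [-0.0, -0.1, 0.2]
finger_gap: 0.997
gripper_force: 0.0
```

```bash
cat > tk.py <<'E'
import sys,pickle
from h import *
n=sys.argv[1];s=snap("wrist");save(s,f"pics/{n}.png");s["st"]=arm.get_state();pickle.dump(s,open(n+".pkl","wb"))
st=s["st"];print(st["time"],np.round(st["tool_pos"],4),np.round(st["tcp_rot"],4),np.round(st["contact_force"],1))
E
python3 tk.py w1
```

```text
1.7 [ 0.6294 -0.251   0.2009] [ 1.436e-01  9.896e-01 -1.000e-04  3.000e-04] [-0.7 -0.4  0.1]
```

View pics/w1.png

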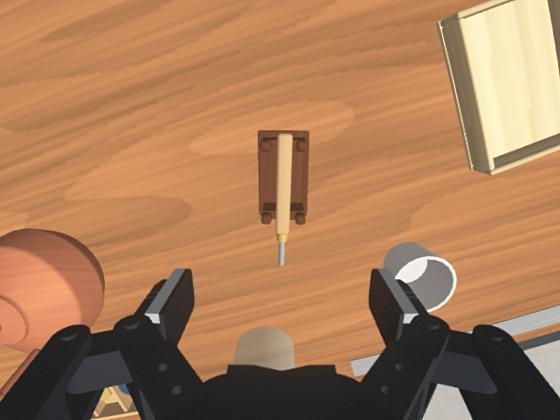

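The wrist view shows the pick handle from (285,135) to (282,237), its hook rod ending at (282,264), and the rest base spanning columns 258–309. The pick is nearly aligned with the tool x axis. I'll take a second view shifted 60 mm for height.

{"op": "servo_tool", "data": {
  "series": [
    [0,0,0,50,0,0,85],
    [0,0,0,50,0,40,85],
    [0,0,0,50,0,40,85],
    [0,0,0,50,0,40,85]
  ]
}}

```text
time: 2.03
tool_pos: [0.5798, -0.2363, 0.1592]
tcp_rot: [0.143, 0.99, 0.0, -0.002]
contact_force: [1.5, -0.8, 1.7]
finger_gap: 0.996
gripper_force: 0.0
```

```bash
python3 tk.py w2
cat > pk.py <<'E'
from h import *
import pickle
def tri(a,ua,b,ub):
    da=rays(a,ua)[0];db=rays(b,ub)[0];oa=a["T"][:3,3];ob=b["T"][:3,3]
    t=np.linalg.lstsq(np.c_[da,-db],ob-oa,rcond=None)[0]
    return (oa+da*t[0]+ob+db*t[1])/2, np.linalg.norm(oa+da*t[0]-ob-db*t[1])
V=[pickle.load(open(f"w{i}.pkl","rb")) for i in(1,2)];E=[]
for s in V:
    C=cloud(s);h=cv2.cvtColor(s["image"],cv2.COLOR_RGB2HSV)
    roi=np.zeros(h.shape[:2],np.uint8);roi[90:340,230:330]=1
    m=((C[:,:,2]>.047)&(C[:,:,2]<.065)&(roi>0)&(h[:,:,2]>130)).astype(np.uint8)
    m=cv2.morphologyEx(m,cv2.MORPH_OPEN,np.ones((7,7)))
    n,l,st,c=cv2.connectedComponentsWithStats(m);i=1+st[1:,4].argmax()
    ys,xs=np.where(l==i);P=C[ys,xs]
    vx,vy,x0,y0=cv2.fitLine(np.c_[xs,ys].astype(np.float32),cv2.DIST_L2,0,.01,.01).ravel()
    f=lambda v:(x0+vx/vy*(v-y0),v)
    top,bot=f(ys.min()),f(ys.max()+1);E.append((top,bot))
    Q=plane(s,[top,bot],.054);z=np.median(P[:,2])
    d=Q[1]-Q[0];print(st[i],"zmed",z,"ends",Q.round(4).tolist(),"mid",Q.mean(0).round(4),"len",np.linalg.norm(d),"yaw",np.degrees(np.arctan2(d[1],d[0])))
    r=cv2.inRange(h,(0,80,20),(14,255,110))*roi
    z8=((C[:,:,2]>.003)&(C[:,:,2]<.014)&(roi>0)&(h[:,:,2]<130)).astype(np.uint8)
    print("restbase",cv2.minAreaRect((C[z8>0][:,:2]*1000).astype(np.float32)))
    hk=((roi>0)&(h[:,:,1]<90)&(C[:,:,2]>.005)).astype(np.uint8);yy,xx=np.where(hk>0);k=yy>ys.max()-5
    print("hook px",xx[k].mean(),yy[k].min(),yy[k].max())
for k in(0,1): print("tri",tri(V[0],E[0][k],V[1],E[1][k]))
E
python3 pk.py
```

```text
2.0833 [ 0.5825 -0.237   0.1619] [ 1.432e-01  9.897e-01 -5.000e-04  6.000e-04] [ 1.2 -0.4  1. ]
[ 276  133   17  109 1511] zmed 0.05283538192963533 ends [[0.5718, -0.2295, 0.054], [0.6743, -0.2627, 0.054]] mid [ 0.6231 -0.2461  0.054 ] len 0.10773526000909191 yaw -17.93435466861038
restbase ((616.7821044921875, -244.61814880371094), (53.9730224609375, 92.95214080810547), 73.44547271728516)
hook px 268.75096525096524 242 339
[ 276  200   18  110 1654] zmed 0.05287017241986075 ends [[0.5711, -0.2294, 0.054], [0.6734, -0.2626, 0.054]] mid [ 0.6223 -0.246   0.054 ] len 0.1075734778981955 yaw -17.971137024101846
restbase ((616.2086181640625, -244.48110961914062), (53.943824768066406, 93.56724548339844), 73.38274383544922)
hook px 281.47014925373134 310 332
tri (array([ 0.57200929, -0.22955534,  0.05075855]), np.float64(7.446073491117995e-05))
tri (array([ 0.67559552, -0.26312064,  0.05089037]), np.float64(0.00014534029217724457))
```

{"op": "servo_tool", "data": {
  "series": [
    [0,0,1.4,-36,2,40,60],
    [0,0,1.4,-36,2,80,55],
    [0,0,1.4,-36,2,110,50],
    [0,0,1.4,-36,2,125,50],
    [0,0,1.4,-36,2,132,50],
    [0,0,1.4,-36,2,132,50],
    [0,0,1.4,-36,2,132,50],
    [0,0,1.4,-36,2,132,5],
    [0,0,1.4,-36,2,132,5],
    [0,0,1.4,-36,2,132,5],
    [0,0,1.4,-36,2,132,5],
    [0,0,1.4,-36,2,132,5],
    [0,0,1.4,-36,2,132,5],
    [0,0,1.4,-36,2,132,5],
    [0,0,1.4,-36,2,132,5]
  ],
  "newtons": 100
}}

```text
time: 3.33
tool_pos: [0.6184, -0.2446, 0.0305]
tcp_rot: [0.155, 0.988, -0.0, 0.002]
contact_force: [-0.0, 0.2, 6.8]
finger_gap: 0.142
gripper_force: 98.2
```

{"op": "servo_tool", "data": {
  "series": [
    [0,0,0,0,0,-10,5],
    [0,0,0,0,0,-30,5],
    [0,0,0,0,0,-60,5],
    [0,0,0,0,0,-100,5],
    [0,0,0,0,0,-130,5],
    [0,0,-4,20,30,-150,5],
    [0,0,-8,35,67,-160,5],
    [0,0,-12,55,105,-175,5],
    [0,0,-12,75,145,-190,5],
    [0,0,-12,95,182,-205,5],
    [0,0,-12,113,218,-220,5],
    [0,0,-12,132,255,-220,5],
    [0,0,-12,151,292,-220,5],
    [0,0,-12,170,328,-220,5],
    [0,0,-12,182,352,-220,5],
    [0,0,-12,189,365,-220,5],
    [0,0,-12,189,365,-220,5],
    [0,0,-12,189,365,-220,5],
    [0,0,-12,189,365,-220,5]
  ]
}}

```text
time: 4.92
tool_pos: [0.5491, 0.1606, 0.2487]
tcp_rot: [0.051, 0.999, -0.0, 0.0]
contact_force: [-0.4, 0.5, -1.4]
finger_gap: 0.142
gripper_force: 97.7
```

```bash
python3 tk.py w3
```

```text
4.9667 [0.5493 0.1602 0.2486] [ 5.140e-02  9.987e-01 -1.000e-04  1.000e-04] [ 0.2 -0.6 -0.7]
```

{"op": "servo_tool", "data": {
  "series": [
    [0,0,0,20,0,20,5],
    [0,0,0,40,0,40,5],
    [0,0,0,40,0,40,5],
    [0,0,0,40,0,40,5],
    [0,0,0,40,0,40,5]
  ]
}}

```text
time: 5.38
tool_pos: [0.5104, 0.1645, 0.2094]
tcp_rot: [0.051, 0.999, 0.0, 0.001]
contact_force: [1.2, 0.8, 1.2]
finger_gap: 0.135
gripper_force: 97.7
```

```bash
python3 tk.py w4; python3 -c "
import cv2,numpy as np
a=cv2.imread('pics/w3.png');b=cv2.imread('pics/w4.png')
cv2.imwrite('pics/w34.png',np.hstack([a[60:400,240:540],b[60:400,240:540]]))"
```

```text
5.4333 [0.5108 0.1648 0.2096] [5.140e-02 9.987e-01 5.000e-04 1.300e-03] [-0.1 -0.6 -0.7]
```

View pics/w34.png

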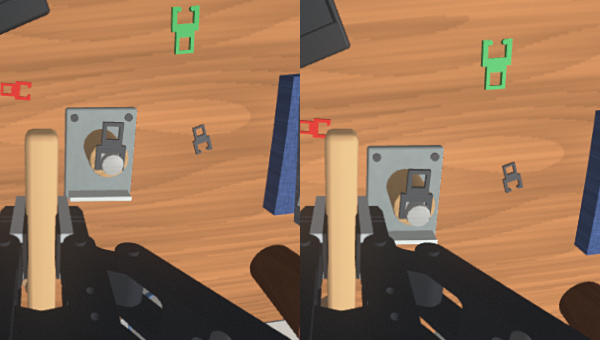

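The crops show the clip with its eye centre at about (353,190) in w3 and (357,238) in w4. The bright spindle head is at (353,225) in w3 and (359,275) in w4. The handle is held straight at columns 265–297.

```bash
cat > cl.py <<'E'
from h import *
import pickle
from pk import tri
E
sed -i 's/^V=\[/if __name__!="__main__": raise SystemExit\nV=[/' pk.py
python3 - <<'E'
import re
a=open('pk.py').read();i=a.index("def tri");j=a.index("if __name__")
open('h.py','a').write(a[i:j])
E
cat > cl.py <<'E'
from h import *
import pickle
V=[pickle.load(open(f"w{i}.pkl","rb")) for i in(3,4)];H=[];S=[]
for s,(ex,ey) in zip(V,((353,190),(357,238))):
    g=cv2.cvtColor(s["image"],cv2.COLOR_RGB2GRAY);C=cloud(s)
    k=6;sub=lambda a:cv2.resize(a[ey-30:ey+60,ex-35:ex+35],None,fx=k,fy=k,interpolation=cv2.INTER_CUBIC)
    G=sub(g);m=(G<85).astype(np.uint8)
    cs,hi=cv2.findContours(m,cv2.RETR_CCOMP,cv2.CHAIN_APPROX_NONE)
    for c,h in zip(cs,hi[0]):
        A=cv2.contourArea(c)
        if h[3]>=0 and A>1500:
            r=cv2.minAreaRect(c);uv=(np.array(r[0])-2.5)/k+[ex-35,ey-30]
            print("hole",uv.round(1),"size px",np.array(r[1])/k,r[2]);H.append(uv)
            q=(cv2.boxPoints(r)-2.5)/k+[ex-35,ey-30];print(plane(s,q,.0705)[:,:2].round(4).tolist())
    hd=((C[:,:,2]>.08)&(C[:,:,2]<.095)).astype(np.uint8);hd[:,:ex-30]=0;hd[:,ex+40:]=0;hd[:ey+10]=0;hd[ey+70:]=0
    P=C[hd>0];c,rr=cv2.minEnclosingCircle((P[:,:2]*1000).astype(np.float32));print("head",c,rr,np.median(P[:,2]),len(P))
    P=C[ey-30:ey+70,ex-35:ex+40].reshape(-1,3);gg=g[ey-30:ey+70,ex-35:ex+40].ravel()
    Q=P[(P[:,2]>.062)&(P[:,2]<.08)&(gg<85)];print("clip z",np.median(Q[:,2]),cv2.minAreaRect((Q[:,:2]*1000).astype(np.float32)),len(Q))
    Q=P[(P[:,2]>.009)&(P[:,2]<.016)];
    P=C.reshape(-1,3);k=(P[:,2]>.009)&(P[:,2]<.016)&(np.hypot(P[:,0]-.585,P[:,1]-.23)<.1);print("plate",cv2.minAreaRect((P[k][:,:2]*1000).astype(np.float32)))
if len(H)==2: print("eye tri",tri(V[0],H[0],V[1],H[1]))
E
python3 cl.py
```

```text
head (590.9257202148438, 232.378173828125) 12.080135345458984 0.08558652552554127 396
clip z 0.07093864058690591 ((573.4031372070312, 234.43878173828125), (31.904949188232422, 51.634422302246094), 84.14755249023438) 94
plate ((605.1670532226562, 231.56446838378906), (89.04286193847656, 123.56907653808594), 84.6878662109375)
head (590.7789916992188, 232.7748565673828) 12.062920570373535 0.08540170377153514 438
clip z 0.07039358382587291 ((573.2478637695312, 234.71961975097656), (32.220611572265625, 50.79402542114258), 82.55706024169922) 169
plate ((602.0877075195312, 231.9405059814453), (89.06210327148438, 118.01456451416016), 84.79882049560547)
```

```bash
cat > cl2.py <<'E'
from h import *
import pickle
V=[pickle.load(open(f"w{i}.pkl","rb")) for i in(3,4)];H=[]
for s,(ex,ey) in zip(V,((353,190),(357,238))):
    g=cv2.cvtColor(s["image"],cv2.COLOR_RGB2GRAY);k=6;a,b=ex-16,ey-18
    G=cv2.resize(g[b:b+34,a:a+34],None,fx=k,fy=k,interpolation=cv2.INTER_CUBIC)
    print(g[ey-12:ey+12:2,ex],g[ey,ex-14:ex+14:2])
    for t in (80,90,100,110,120):
        m=(G<t).astype(np.uint8);cs,hi=cv2.findContours(m,cv2.RETR_CCOMP,cv2.CHAIN_APPROX_NONE)
        o=[c for c,h in zip(cs,hi[0]) if h[3]>=0 and cv2.contourArea(c)>1000]
        if o:
            r=cv2.minAreaRect(max(o,key=cv2.contourArea));uv=(np.array(r[0])-2.5)/k+[a,b];print(t,uv.round(2),np.array(r[1])/k,plane(s,uv,.071)[0].round(4));h=uv
    H.append(h)
    # handle in hand, tool coords
    he=np.array(s["hand_eye"]);hs=cv2.cvtColor(s["image"],cv2.COLOR_RGB2HSV)
    m=((hs[:,:,0]>8)&(hs[:,:,0]<28)&(hs[:,:,2]>150)&(s["z_map"]<.16)&(s["z_map"]>.05)).astype(np.uint8)
    m[:,:240]=0;m[:,320:]=0;m=cv2.morphologyEx(m,cv2.MORPH_OPEN,np.ones((5,5)))
    ys,xs=np.where(m>0);d=rays({**s,"T":he},np.c_[xs,ys])*s["z_map"][ys,xs][:,None]+he[:3,3]
    d=d[np.abs(d[:,2]+.026)<.006]*1000;print("handle tool: z",np.median(d[:,2]),"xmax",d[:,0].max(),"xmin",d[:,0].min())
    for x in range(-45,60,15):
        q=d[np.abs(d[:,0]-x)<4]
        if len(q)>20: print(x,"y",np.percentile(q[:,1],[2,98]).round(1),"z",np.median(q[:,2]).round(1))
print("eye tri",tri(V[0],H[0],V[1],H[1]))
E
python3 cl2.py
```

```text
[164 164  64  99 134 165 163 165 133 103  99  90] [ 96  90  86  97 113 157 167 163 164 166  77  99 125 164]
100 [351.82 191.55] [14.0004336  13.53872935] [0.5585 0.2363 0.071 ]
110 [352.02 191.55] [12.86009216 12.76509603] [0.5585 0.2365 0.071 ]
120 [352.02 191.63] [12.53971863 12.25654348] [0.5586 0.2365 0.071 ]
handle tool: z -22.502623057516235 xmax 48.47044881496251 xmin -41.81342333380447
-30 y [-5.2  7. ] z -22.4
-15 y [-5.   6.6] z -22.6
0 y [-4.8  6.4] z -22.5
15 y [-5.5  7.1] z -22.6
30 y [-5.3  7.3] z -22.6
45 y [-5.3  7.1] z -22.4
[166 154  72 101 107 111 107 105 101 105  77  87] [101 100  70  98  97  99 105 107 113 142 170  77  96 100]
100 [358.91 238.17] [19.51467514 14.76039759] [0.5572 0.2375 0.071 ]
110 [360.25 239.17] [ 9.33333333 12.16666667] [0.5584 0.2388 0.071 ]
120 [361.33 239.  ] [ 6.83333333 11.16666667] [0.5583 0.2399 0.071 ]
handle tool: z -22.49646625962737 xmax 48.35635757482719 xmin -41.97780958689079
-30 y [-5.2  7. ] z -22.4
-15 y [-5.   6.4] z -22.5
0 y [-4.8  6.4] z -22.6
15 y [-5.5  7.1] z -22.5
30 y [-5.7  7.3] z -22.6
45 y [-5.2  7.1] z -22.4
eye tri (array([0.55828084, 0.23809027, 0.07143746]), np.float64(0.0033565072780348103))
```

{"op": "servo_tool", "data": {
  "series": [
    [0,0,0,15,26,0,5],
    [0,0,0,30,52,20,5],
    [0,0,0,45,76,45,5],
    [0,0,0,45,76,75,5],
    [0,0,0,45,76,92,5],
    [0,0,0,45,76,97,5],
    [0,0,0,45,76,97,5],
    [0,0,0,45,76,97,5],
    [0,0,0,45,76,97,5]
  ]
}}

```text
time: 6.18
tool_pos: [0.4739, 0.2459, 0.1132]
tcp_rot: [0.051, 0.999, 0.001, 0.001]
contact_force: [0.1, 0.4, 0.1]
finger_gap: 0.143
gripper_force: 97.9
```

```bash
cat > lk.py <<'E'
import sys,pickle
from h import *
n=sys.argv[1];o=[]
X=np.array([float(v) for v in sys.argv[2:5]]) # crop centre
for c in("top","scene"):
    s=snap(c);pickle.dump(s,open(n+c+".pkl","wb"))
    p=(X-s["T"][:3,3])@s["T"][:3,:3];u=s["mtx"]@np.array([p[0],-p[1],-p[2]])/-p[2];u=u[:2].astype(int)
    a,b=max(u[1]-35,0),max(u[0]-35,0);print(c,"crop origin",b,a)
    o.append(cv2.resize(s["image"][a:a+70,b:b+70,::-1],(396,396),interpolation=cv2.INTER_CUBIC))
cv2.imwrite(f"pics/{n}.png",np.hstack(o))
st=arm.get_state();print(st["time"],np.round(st["tool_pos"],4),np.round(st["tcp_rot"],4))
E
python3 lk.py a1 .559 .236 .08
```

```text
top crop origin 159 180
scene crop origin 326 221
6.2833 [0.4734 0.2458 0.1129] [0.0512 0.9987 0.001  0.0012]
```

View pics/a1.png

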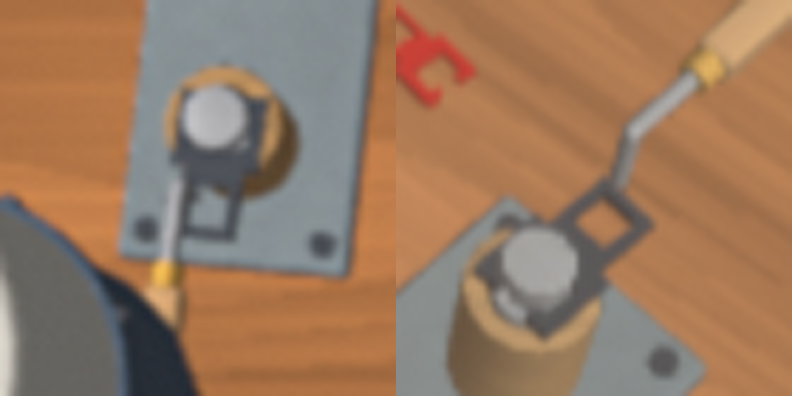

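The top view shows the rod bend at about (190.5,210) and the eye centre at (196.5,216.6). The scene view shows the hook tip at about (365,254.6) and the eye centre at (363,260). Parallax matters here, so I'll cast rays at the right heights.

Run:
```python
from h import *
import pickle
t=pickle.load(open("a1top.pkl","rb"));s=pickle.load(open("a1scene.pkl","rb"))
c=lambda o,x,y:(o[0]+(x-2.3)/5.657,o[1]+(y-2.3)/5.657)
T=(159,180);S=(326,221)
print("top rod bend@.128",plane(t,c(T,179,172),.130)); print("top rod lower",plane(t,c(T,167,262),.130))
print("top eye@.073",plane(t,c(T,212,208),.072)); print("top head",plane(t,c(T,215,117),.086))
print("scene tip@.096",plane(s,c(S,221,190),.097));print("scene bend .131",plane(s,c(S,236,130),.13));print("scene ferrule end .128",plane(s,c(S,311,70),.128))
print("scene eye",plane(s,c(S,209,222),.072));print("scene head",plane(s,c(S,143,263),.086))
```

```text
top rod bend@.128 [[0.56412394 0.23679362 0.13      ]]
top rod lower [[0.53298453 0.24020144 0.13      ]]
top eye@.073 [[0.55864016 0.23449623 0.072     ]]
top head [[0.59002539 0.23186279 0.086     ]]
scene tip@.096 [[0.56096076 0.24056999 0.097     ]]
scene bend .131 [[0.55928544 0.23897262 0.13      ]]
scene ferrule end .128 [[0.52618234 0.24343823 0.128     ]]
scene eye [[0.55927769 0.23918632 0.072     ]]
scene head [[0.59144691 0.23513794 0.086     ]]
```

{"op": "servo_tool", "data": {
  "series": [
    [0,0,0,0.8,-1.7,5,5],
    [0,0,0,0.8,-1.7,12,5],
    [0,0,0,0.8,-1.7,18,5],
    [0,0,0,0.8,-1.7,22,5],
    [0,0,0,0.8,-1.7,25,5],
    [0,0,0,0.8,-1.7,28,5],
    [0,0,0,0.8,-1.7,28,5],
    [0,0,0,0.8,-1.7,28,5]
  ]
}}

```text
time: 6.95
tool_pos: [0.4714, 0.2438, 0.0832]
tcp_rot: [0.051, 0.999, -0.0, -0.0]
contact_force: [0.2, -0.3, -0.6]
finger_gap: 0.141
gripper_force: 97.9
```

```bash
python3 lk.py a2 .559 .236 .08
```

```text
top crop origin 159 180
scene crop origin 326 221
7.05 [0.4716 0.2439 0.0835] [5.090e-02 9.987e-01 2.000e-04 2.000e-04]
```

View pics/a2.png

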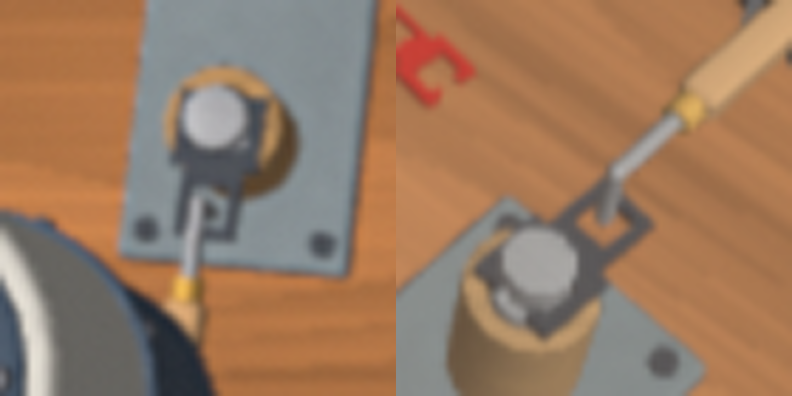

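The hook tip is inside the eye in the scene view, at crop (607,220), with no contact force. I'll go deeper and start pulling.

{"op": "servo_tool", "data": {
  "series": [
    [0,0,0,0,0,6,5],
    [0,0,0,0,0,14,5],
    [0,0,0,0,0,14,5],
    [0,0,0,2,0,14,5],
    [0,0,0,4,0,14,5],
    [0,0,0,6,0,14,5],
    [0,0,0,8,0,14,5],
    [0,0,0,10,0,14,5],
    [0,0,0,12,0,14,5],
    [0,0,0,14,0,14,5],
    [0,0,0,16,0,14,5]
  ]
}}

```text
time: 7.97
tool_pos: [0.457, 0.246, 0.0704]
tcp_rot: [0.051, 0.999, 0.001, 0.002]
contact_force: [1.2, 0.0, -1.4]
finger_gap: 0.138
gripper_force: 97.8
```

{"op": "servo_tool", "data": {
  "series": [
    [0,0,0,2,0,0,5],
    [0,0,0,4,0,0,5],
    [0,0,0,7,0,0,5],
    [0,0,0,10,0,0,5],
    [0,0,0,13,0,0,5],
    [0,0,0,16,0,0,5],
    [0,0,0,19,0,0,5],
    [0,0,0,19,0,0,5]
  ]
}}

```text
time: 8.63
tool_pos: [0.4359, 0.2474, 0.0693]
tcp_rot: [0.051, 0.999, -0.0, -0.0]
contact_force: [0.4, -0.5, -0.9]
finger_gap: 0.139
gripper_force: 97.8
```

```bash
python3 lk.py a3 .549 .236 .06
```

```text
top crop origin 161 186
scene crop origin 328 223
8.7333 [0.4365 0.2474 0.0693] [0.0508 0.9987 0.     0.    ]
```

View pics/a3.png

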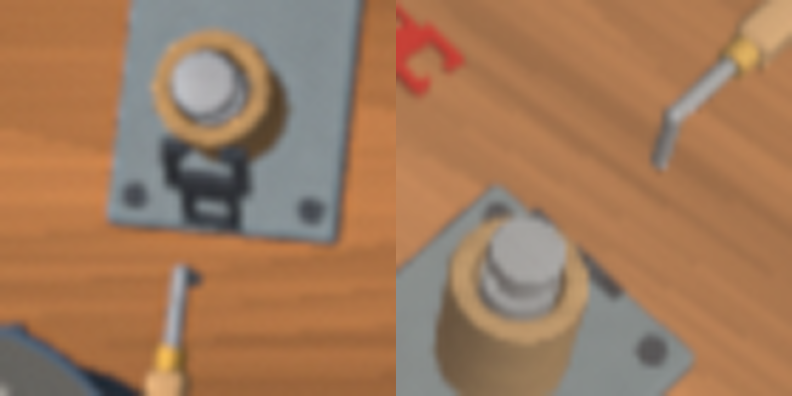

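The clip is off the spindle and lies against the core on its -x side, and the hook is free. Now I'll return the pick.

{"op": "servo_tool", "data": {
  "series": [
    [0,0,0,5,0,-30,5],
    [0,0,0,5,0,-70,5],
    [0,0,0,0,0,-110,5],
    [0,0,4,-12,-25,-110,5],
    [0,0,8,-30,-61,-110,5],
    [0,0,12,-47,-97,-110,5],
    [0,0,12,-65,-133,-110,5],
    [0,0,12,-82,-169,-110,5],
    [0,0,12,-100,-205,-110,5],
    [0,0,12,-118,-241,-110,5],
    [0,0,12,-135,-277,-110,5],
    [0,0,12,-153,-313,-110,5],
    [0,0,12,-171,-349,-110,5],
    [0,0,12,-188,-385,-110,5],
    [0,0,12,-206,-421,-110,5],
    [0,0,12,-222,-452,-110,5],
    [0,0,12,-231,-471,-110,5],
    [0,0,12,-231,-471,-110,5],
    [0,0,12,-231,-471,-110,5],
    [0,0,12,-231,-471,-110,5]
  ]
}}

```text
time: 10.4
tool_pos: [0.6183, -0.2445, 0.1789]
tcp_rot: [0.155, 0.988, 0.0, -0.0]
contact_force: [-0.7, -0.1, -0.1]
finger_gap: 0.144
gripper_force: 97.9
```

```bash
python3 tk.py w5
python3 - <<'E'
from h import *
import pickle
s=pickle.load(open("w5.pkl","rb"));st=s["st"]
he=np.array(s["hand_eye"]);hs=cv2.cvtColor(s["image"],cv2.COLOR_RGB2HSV)
m=((hs[:,:,0]>8)&(hs[:,:,0]<28)&(hs[:,:,2]>150)&(s["z_map"]<.16)&(s["z_map"]>.05)).astype(np.uint8)
m[:,:240]=0;m[:,320:]=0;m=cv2.morphologyEx(m,cv2.MORPH_OPEN,np.ones((5,5)))
ys,xs=np.where(m>0);d=rays({**s,"T":he},np.c_[xs,ys])*s["z_map"][ys,xs][:,None]+he[:3,3]
d=d[np.abs(d[:,2]+.026)<.009]*1000;print("xmax",d[:,0].max())
for x in(-30,-15,0,30,45):
    q=d[np.abs(d[:,0]-x)<4]
    if len(q)>20: print(x,"y",np.percentile(q[:,1],[2,98]).round(1),"z",np.median(q[:,2]).round(1))
a=2*np.arctan2(st["tcp_rot"][1],st["tcp_rot"][0]);D=np.array([.6184,-.2446])-st["tool_pos"][:2]
print("to go mm",1000*(D@[np.cos(a),np.sin(a)]),1000*(D@[np.sin(a),-np.cos(a)]),"turn",np.degrees(a)-162.2)
E
```

```text
10.45 [ 0.6184 -0.2441  0.1793] [ 1.548e-01  9.880e-01  1.000e-04 -1.000e-04] [-0.4  0.3 -1.2]
xmax 48.45961639099836
-30 y [-5.4  6.8] z -22.3
-15 y [-5.2  6.5] z -22.4
0 y [-5.   6.3] z -22.5
30 y [-5.9  7.2] z -22.5
45 y [-5.3  7.3] z -22.3
to go mm -0.2056805360235392 -0.49159137041632944 turn -0.006528991963790531
```

{"op": "servo_tool", "data": {
  "series": [
    [0,0,0,0,0,35,5],
    [0,0,0,0,0,70,5],
    [0,0,0,0,0,100,5],
    [0,0,0,0,0,120,5],
    [0,0,0,0,0,135,5],
    [0,0,0,0,0,143,5],
    [0,0,0,0,0,148,5],
    [0,0,0,0,0,148,5],
    [0,0,0,0,0,148,5],
    [0,0,0,0,0,148,20],
    [0,0,0,0,0,148,50],
    [0,0,0,0,0,148,50],
    [0,0,0,0,0,148,50],
    [0,0,0,0,0,130,50],
    [0,0,0,0,0,100,50],
    [0,0,0,0,0,60,50],
    [0,0,0,0,0,20,50],
    [0,0,0,0,0,-20,50],
    [0,0,0,0,0,-20,50],
    [0,0,0,0,0,-20,50]
  ],
  "newtons": 40
}}

```text
time: 12.12
tool_pos: [0.62, -0.2452, 0.2031]
tcp_rot: [0.155, 0.988, -0.0, 0.004]
contact_force: [-0.4, 0.7, -1.6]
finger_gap: 0.586
gripper_force: 0.0
```

```bash
python3 tk.py w1; sed -i 's/ in(1,2)\]/ in(1,)]/; s/^for k in(0,1).*//; s/,90:340//' pk.py; python3 pk.py
```

```text
12.1667 [ 0.6188 -0.2447  0.2003] [1.551e-01 9.879e-01 2.000e-04 1.200e-03] [ 0.3 -0.3 -1.1]
[ 275  145   15  105 1437] zmed 0.05285869942488469 ends [[0.5735, -0.2287, 0.054], [0.6752, -0.262, 0.054]] mid [ 0.6244 -0.2454  0.054 ] len 0.10695055648622803 yaw -18.153383233063266
restbase ((616.44384765625, -244.67893981933594), (53.80709457397461, 93.9349136352539), 73.52545166015625)
hook px 264.8472906403941 250 339
```

View pics/w1.png

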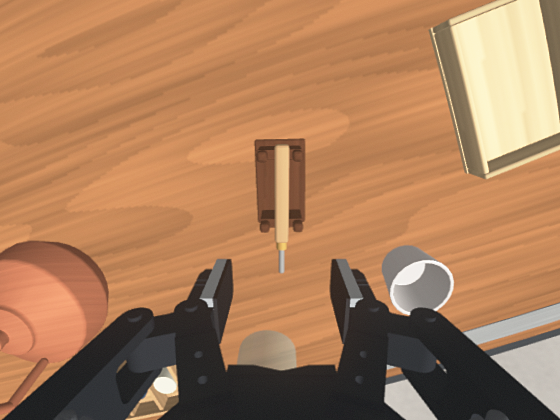

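The pick lies on the rest as before: axis at yaw -18°, with the rest base unmoved. Next is the core.

{"op": "servo_tool", "data": {
  "series": [
    [0,0,-4,14,36,0,70],
    [0,0,-8,28,72,0,70],
    [0,0,-12.6,42,108,0,70],
    [0,0,-12.6,56,145,0,70],
    [0,0,-12.6,70,182,0,70],
    [0,0,-12.6,85,219,0,70],
    [0,0,-12.6,99,256,0,70],
    [0,0,-12.6,114,293,0,70],
    [0,0,-12.6,128,330,0,70],
    [0,0,-12.6,143,367,0,70],
    [0,0,-12.6,156,402,0,70],
    [0,0,-12.6,167,430,0,70],
    [0,0,-12.6,172,445,0,70],
    [0,0,-12.6,172,445,0,70],
    [0,0,-12.6,172,445,0,70],
    [0,0,-12.6,172,445,0,70]
  ]
}}

```text
time: 13.5
tool_pos: [0.5908, 0.2306, 0.1984]
tcp_rot: [0.046, 0.999, -0.001, -0.001]
contact_force: [1.1, 0.1, -0.1]
finger_gap: 0.823
gripper_force: 0.0
```

```bash
python3 tk.py w6
python3 - <<'E'
from h import *
import pickle
s=pickle.load(open("w6.pkl","rb"));C=cloud(s);P=C.reshape(-1,3);r=np.hypot(P[:,0]-.591,P[:,1]-.232)
tl=np.linalg.inv(np.block([[R.from_quat(s["st"]["tcp_rot"]).as_matrix(),np.array(s["st"]["tool_pos"])[:,None]],[np.zeros((1,3)),np.ones((1,1))]]))
def f(n,k):
    Q=P[k];c,rr=cv2.minEnclosingCircle((Q[:,:2]*1000).astype(np.float32));w=np.array([c[0]/1e3,c[1]/1e3,np.median(Q[:,2]),1]);print(n,len(Q),np.round(c,1),round(rr,1),w[2].round(4),"tool mm",(tl@w)[:3]*1e3)
f("head",(r<.03)&(P[:,2]>.081)&(P[:,2]<.095))
f("coretop",(r<.03)&(P[:,2]>.064)&(P[:,2]<.072))
k=(r<.07)&(P[:,2]>.018)&(P[:,2]<.06)&(cv2.cvtColor(s["image"],cv2.COLOR_RGB2GRAY).ravel()<85);print("clip?",k.sum(),P[k].min(0) if k.any() else 0,P[k].max(0) if k.any() else 0)
E
```

```text
13.55 [0.591  0.2303 0.1988] [ 4.630e-02  9.989e-01 -4.000e-04 -4.000e-04] [ 0.5 -0.6 -0. ]
head 565 [590.6 233.2] 11.8 0.0855 tool mm [  0.61261851   3.00793332 113.25855844]
coretop 985 [591.8 233.2] 22.0 0.0671 tool mm [ -0.65077538   3.09159632 131.65144938]
clip? 409 [0.54638359 0.22135809 0.01817059] [0.57140515 0.25257549 0.05999623]
```

View pics/w6.png

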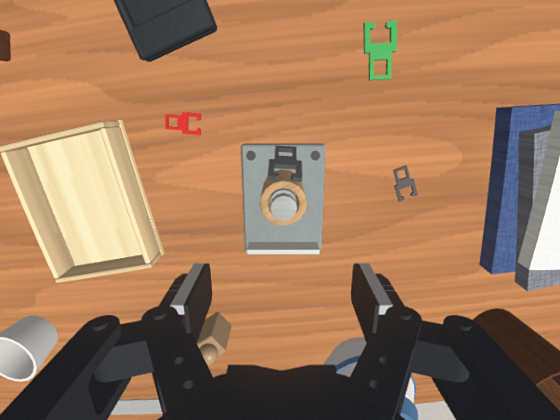

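The core top and spindle head are concentric at about (283,205). The clip leans against the core's -x side at (286,160), clear of where the fingers go.

{"op": "servo_tool", "data": {
  "series": [
    [0,0,0,0,2,30,75],
    [0,0,0,0,2,60,75],
    [0,0,0,0,2,80,75],
    [0,0,0,0,2,80,75],
    [0,0,0,0,2,80,75],
    [0,0,0,0,2,80,75],
    [0,0,0,0,2,80,75],
    [0,0,0,0,2,80,75]
  ]
}}

```text
time: 14.22
tool_pos: [0.5922, 0.2338, 0.1212]
tcp_rot: [0.046, 0.999, 0.001, 0.001]
contact_force: [0.5, 0.4, 0.0]
finger_gap: 0.877
gripper_force: 0.0
```

{"op": "servo_tool", "data": {
  "series": [
    [0,0,0,1,-0.8,25,75],
    [0,0,0,1,-0.8,50,75],
    [0,0,0,1,-0.8,70,75],
    [0,0,0,1,-0.8,83,75],
    [0,0,0,1,-0.8,89,75],
    [0,0,0,1,-0.8,89,75],
    [0,0,0,1,-0.8,89,75],
    [0,0,0,1,-0.8,89,35],
    [0,0,0,1,-0.8,89,35],
    [0,0,0,1,-0.8,89,35],
    [0,0,0,1,-0.8,89,35],
    [0,0,0,1,-0.8,89,35],
    [0,0,0,1,-0.8,89,35],
    [0,0,0,1,-0.8,89,35]
  ],
  "newtons": 35
}}

```text
time: 15.38
tool_pos: [0.5909, 0.2332, 0.0317]
tcp_rot: [0.045, 0.999, 0.001, 0.001]
contact_force: [-1.3, -0.7, 6.1]
finger_gap: 0.499
gripper_force: 35.9
```

{"op": "servo_tool", "data": {
  "series": [
    [0,0,0,0,0,-5,35],
    [0,0,0,0,0,-15,35],
    [0,0,0,0,0,-30,35],
    [0,0,0,0,0,-45,35],
    [0,0,0,0,0,-60,35],
    [0,0,0,0,0,-75,35],
    [0,0,0,0,0,-90,35],
    [0,0,0,0,0,-110,35],
    [0,0,0,0,0,-120,35],
    [0,0,0,0,0,-120,35],
    [0,0,0,0,0,-120,35]
  ]
}}

```text
time: 16.3
tool_pos: [0.5901, 0.233, 0.1504]
tcp_rot: [0.046, 0.999, 0.0, 0.0]
contact_force: [-0.7, -1.5, -1.3]
finger_gap: 0.495
gripper_force: 35.5
```

{"op": "servo_tool", "data": {
  "series": [
    [0,0,-3,-2,-30,0,35],
    [0,0,-6,-5,-68,0,35],
    [0,0,-10,-8,-106,0,35],
    [0,0,-10,-11,-144,0,35],
    [0,0,-10,-13,-180,0,35],
    [0,0,-10,-15,-205,0,35],
    [0,0,-10,-16,-219,10,35],
    [0,0,-10,-16,-219,45,35],
    [0,0,-10,-16,-219,80,35],
    [0,0,-10,-16,-219,102,35],
    [0,0,-10,-16,-219,114,35],
    [0,0,-10,-16,-219,120,35],
    [0,0,-10,-16,-219,123,35],
    [0,0,-10,-16,-219,123,35],
    [0,0,-10,-16,-219,123,35],
    [0,0,-10,-16,-219,123,35]
  ]
}}

```text
time: 17.63
tool_pos: [0.5864, 0.0136, 0.0275]
tcp_rot: [-0.042, 0.999, 0.0, 0.0]
contact_force: [-0.3, 0.4, -0.3]
finger_gap: 0.496
gripper_force: 35.6
```

{"op": "servo_tool", "data": {
  "series": [
    [0,0,0,0,0,1,35],
    [0,0,0,0,0,2,35],
    [0,0,0,0,0,2,35],
    [0,0,0,0,0,2,35]
  ]
}}

```text
time: 17.97
tool_pos: [0.5864, 0.0134, 0.0256]
tcp_rot: [-0.042, 0.999, 0.0, 0.0]
contact_force: [-0.6, 0.2, 2.9]
finger_gap: 0.497
gripper_force: 35.8
```

{"op": "servo_tool", "data": {
  "series": [
    [0,0,0,0,0,0,46],
    [0,0,0,0,0,0,54],
    [0,0,0,0,0,0,60],
    [0,0,0,0,0,0,60],
    [0,0,0,0,0,0,60],
    [0,0,0,0,0,-10,60],
    [0,0,0,0,0,-40,60],
    [0,0,0,0,0,-80,60],
    [0,0,0,0,0,-120,60],
    [0,0,0,0,0,-160,60],
    [0,0,0,40,0,-160,60],
    [0,0,0,80,0,-160,60],
    [0,0,0,120,0,-160,60],
    [0,0,0,150,0,-160,60],
    [0,0,0,150,0,-160,60],
    [0,0,0,150,0,-160,60],
    [0,0,0,150,0,-160,60]
  ]
}}

```text
time: 19.38
tool_pos: [0.4371, 0.0009, 0.1863]
tcp_rot: [-0.042, 0.999, 0.0, 0.001]
contact_force: [0.5, 0.6, 0.2]
finger_gap: 0.707
gripper_force: 0.0
```

Run:
```python
from h import *
a=snap("top");b=snap("scene");cv2.imwrite("pics/fin.png",np.hstack([a["image"][60:340,130:480],b["image"][60:360,90:480][:280]])[:,:,::-1])
```

```text
(no output)
```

View pics/fin.png

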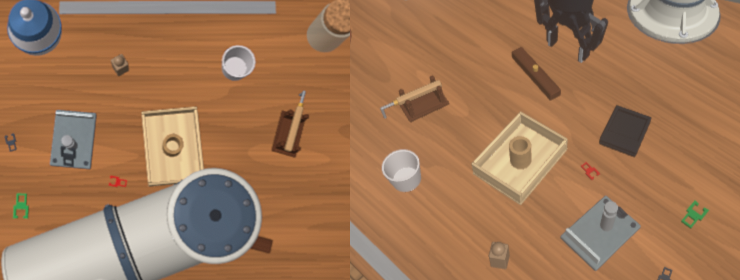

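The final picture shows the core standing in the tray at (172,145), the pick on its rest and the bystanders unmoved. The clip lies on the dispenser plate beside the bare spindle.

```bash
python3 -c "
from station import arm
print(arm.job_done())"
```

```text
the job is handed in; nothing more can be done
None
```

I handed the job in at about 19.5 s: the hook pulled the clip off and it lies on the dispenser, the pick is back on its rest, the core stands in the tray, and the other things look unmoved.

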